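Rock a tight tube block out of a dry-block heater and hold it over the well

ROBOT

A 6-joint arm with a two-finger parallel gripper is mounted at the origin on a cart in front of the work surface, level with it; the furniture and walls round the work are solid. World frame = base frame: x ahead of the robot, y to its left, z up, the work surface at z = 0. Lengths are in m, angles in rad, forces in N, time in s.
With the tool pointing down it reaches from about 0.375 to 0.975 m from the base axis. Payload 3.8 kg.
Tool frame: the origin (TCP) lies at the very end of the fingers, on their centre line; the grasp point (between the pads) lies 19 mm behind it; z points along the fingers, y is the line along which they close (so a half turn about z gives the same grasp; the last joint's range is limited). The gripper opens to 85 mm and grips with 20 to 120 N. Pads are 22 mm wide; open, the fingers measure 114 mm over their backs; the gripper's body (76 mm by 85 mm) begins 54 mm behind the grasp point. The pads swing forward as they close: fully open they stand 13 mm farther back than shut.
Start: joints at [-1.322, 0.264, 1.604, -0, 1.274, -0.037], TCP at [0.19, -0.648, 0.231] pointing down, gripper open.
Joint ranges: [-2.63, 2.63], [-0.94, 2.18], [0.31, 2.57], [-1.31, 4.45], [0, 2.66], [-2.55, 2.55]. Speed limits (rad/s): [2.57, 2.57, 3.14, 3.14, 3.14, 3.14].

INTERFACE

Orientations are given as a rotation vector (axis times angle).
In Python, from plant import goto, servo_line, goto_joints, gripper_to, pause, solve_ik, get_state, get_image, Unreachable, sign_off, masks_of, mark_of gives the robot as it stands. Calls block until the motion is done:
- goto(position, orientation): joint-space move of the TCP to a pose.
- servo_line(position, rot=None, velocity=0.15): straight line of the TCP; rot=None keeps the orientation; velocity is the mean speed in m/s.
- goto_joints(angles): joint-space move.
- gripper_to(opening, f_grip=None): finger opening in m; f_grip is the grip in N (None keeps the last); returns when the fingers have stopped.
- pause(seconds).
- solve_ik(position, orientation): joint angles nearest the present ones, or None.
- get_state(): the state.
- get_image(name): name is "scene" or "side" or "wrist"; returns a dict with "image" (480x640x3 uint8, red, green, blue), "depth" (480x640 float32, m along the optical axis (not along the pixel's ray), 0 where there is no reading), "mtx" (3x3 intrinsics, pixels), "dist" ([k1, k2, p1, p2, k3] as OpenCV has them; the pictures are not rectified), "world_from_camera" (4x4, takes a point from camera to world coordinates). Camera axes: x right, y down, z forward; pixel columns grow to the right and rows downward; lengths in m; the calibration is good to about 2 mm. A picture is of the moment at which its call begins.
A pose or a line that the arm cannot do raises Unreachable and nothing moves.
- sign_off(): hands the job in; it is judged then, once.
Trained networks look in a picture, given as the dict that the camera call returned (one of the last four; its "shot" number tells which), for a name from the list of things; names that differ only in an ending like _2 or _b are one class to them, and where a whole thing is asked for, a point or a joint stands for the part that bears it (a point fixed in the world has none). Each returns a list of dicts, best first, with "conf" (0 to 1); they miss things now and then, are a little off and sometimes report something else, mostly with a low value. They report only what shows in the picture. A call takes as long as a camera call. They do not tell look-alikes from the thing itself.
- masks_of(target, picture): "mask" (480x640 bool, what is visible of it) and "bbox" ([left, top, right, bottom] in pixels, round what is visible of it).
- mark_of(target, picture): "uv" ([column, row] in pixels: a listed point, or the origin of a listed thing).
The state is a dict: "t": time; "joint_pos": joint angles; "joint_vel": joint speeds; "joint_torque": joint torques, N m; "tool_pos": TCP position; "eef_rot": TCP orientation; "force": force on the tool from outside, world axes, zero at the start; "moment": the same for the moment, N m; "width": finger opening in m; "gripper_force": force on a finger pad.
Only numpy, scipy, OpenCV 4.12 (cv2) and the standard library are available. Lean on these libraries where they do the work, as an engineer would, in place of code of your own. Each camera call takes 0.05 s, during which the arm holds its last target. There are 200 camera calls.

TASK

The aluminium tube block has stuck between the spring strips of the dry-block heater and must come out so that the well under it can be wiped. Take it by its black handle and rock it from side to side, easing it up a little with every rock until it frees, without dragging the heater along or lifting it off the bench. Finish while holding the block level and still just clear above the open well (do not put it down or let go), and leave the spare blue block, the red-capped bottle beside the heater and the timer where they are.

Things in the scene. Friction and masses are not known exactly. Their poses are not given: they have to be found in the camera images.
- heater: dry-block heater: white instrument, grey side cheeks, 205 (x) x 150 (y) x 75 mm high, 1.65 kg, loose on four rubber feet. Origin: centre of its underside; x to its back, -x to its sloping panel, y to its left. In its flat top deck, 75 mm above the bench, is the open well, 82 (x) x 66 (y) mm, its floor 42 mm above the bench (33 mm below the deck), its middle 25 mm from the origin along +x
- well (a point): middle of the well's mouth, level with the heater's top deck (75 mm above the bench); axes as the heater's. The block has 5 mm of room to the well's wall on its left and right and 3 mm in front and behind
- strip_left (a joint): sprung steel strip along the left long side of the well (y = +28 mm from the well's middle). It presses on the block along a line 66 mm above the bench, 24 mm above the seated block's underside. Value: m it has sprung inward; about 0 while it presses on the block (it can be pushed out to -0.004, 1.5 N per mm), 0.0025 once the block has left it
- strip_right (a joint): the same on the right (y = -28 mm). Each strip grips its side of the block by friction, 10 to 14 N; both together hold more than the heater's weight, so a straight pull lifts the heater. Leaning the block about one strip slides up the other side alone; alternate the sides. Once both sides of the underside have risen past the strips (24 mm) the block is free
- tube_block: aluminium tube block, 76 (x) x 56 (y) x 46 mm, eight 11 mm holes, 0.35 to 0.55 kg, seated in the well. Origin: centre of its underside, at first on the well's floor; axes as the heater's. Its handle, an upright black bar 44 mm long (x), 12 mm thick (y), reaches from 60 to 96 mm above the origin, on two thin posts. Rock it about its x axis; 5 to 6 degrees each way are enough
- grip (a point): middle of the black handle bar, 80 mm above the block's underside; grip across the bar's 12 mm, fingers closing along the block's y
- block_left (a point): middle of the lower left edge of the block (y = +28 mm, z = 0 in its frame). While the right side is slid up, this side should stay down or be pressed down a little (lean about a point some 15 mm from the middle towards this side, at the strips' height): that keeps the heater on the bench; likewise the other way round
- block_right (a point): middle of the block's lower right edge (y = -28 mm, z = 0 in the block's frame)
- spare_block: bystander: blue spare tube block of the same size with six larger holes and the same black handle, standing on the bench to the left of the heater. Origin: centre of its underside
- dye_bottle: bystander: small reagent bottle with red cap, 48 mm wide, 90 mm high, to the right of the heater. Origin: centre of its underside
- bench_timer: bystander: white bench timer lying on its back, 62 x 66 x 19 mm, to the right of the heater. Origin: centre of its underside
Mind the look-alikes: they are no part of the job. Leave any purple look-alike of the tube_block alone.

How it is judged:
On the way, in this order (a step that is already met when the one before it is completed fails the run):
1. the block is leaned to one side while it still sits deep between the strips (angle between the z axis of tube_block and the z axis of heater, either way round above 0.03 rad and z of tube_block in the frame of heater below 0.054 m), for 0.05 s.
2. both sides of the block have been worked up by 10 mm or more, the block still being in the well (z of each of block_left, block_right in the frame of heater above 0.052 m and z of tube_block in the frame of heater between 0.056 and 0.08 m), for 0.05 s.
At the end, for the whole second after the job is handed in: The fingers hold the block still and level (within 8 degrees) over the well, its middle within 35 mm of the well's, its underside 4 to 60 mm above the deck and clear of the heater; the heater stands flat on the bench; spare block, bottle and timer are within 20 mm of their places (z of each of block_left, block_right in the frame of well above 0.004 m and z of tube_block in the frame of well below 0.06 m and horizontal distance between tube_block and well below 0.035 m and angle between each of tube_block, spare_block, dye_bottle's own z axis and vertical below 0.15 rad and linear speed of each of tube_block, heater below 0.02 m/s and contact force between the fingers and tube_block above 2 N and contact force between tube_block and heater below 0.2 N and height (world z) of heater below 0.004 m and angle between heater's own z axis and vertical below 0.03 rad and distance of each of spare_block, dye_bottle, bench_timer from where it was at the start of the episode below 0.02 m); the arm keeps its last pose, push and grip.
It fails at once if the heater is lifted off the bench (its middle by more than 8 mm) or tipped by more than 5 degrees (height (world z) of heater above 0.008 m or angle between heater's own z axis and vertical above 0.087 rad).
It fails at once if the heater is dragged more than 30 mm from its place (distance of heater from where it was at the start of the episode above 0.03 m).
It fails at once if the spare block, the bottle or the timer is moved by more than 20 mm (distance of any of spare_block, dye_bottle, bench_timer from where it was at the start of the episode above 0.02 m).
It also fails if it takes over 45 s, if anything falls off the work surface, if the arm or the gripper's body presses on something with over 40 N, if the wrist force passes 120 N, or if a joint passes its speed limit or range.

## Working session

There is one attempt and no reset: what is moved stays moved. The work goes in short steps, each a Python script; the robot and the scene stay as the last script left them, time stands still between calls to the robot, and variables do not carry over. Pictures are saved under pics/ and viewed, at most 10 in all, crops included, and the job is handed in when it is done.

```bash
ls; mkdir -p pics; cat > h.py <<'E'
import numpy as np, cv2
from plant import *
def px2w(p,uv,depth=None):
    u,v=int(round(uv[0])),int(round(uv[1]))
    if depth is None:
        w=p["depth"][max(v-2,0):v+3,max(u-2,0):u+3]; w=w[w>0]; depth=np.median(w)
    n=cv2.undistortPoints(np.array([[uv]],float),p["mtx"],np.array(p["dist"]))[0,0]
    return (p["world_from_camera"]@np.array([n[0]*depth,n[1]*depth,depth,1]))[:3]
def cloud(p,mask):
    v,u=np.nonzero(mask&(p["depth"]>0)); d=p["depth"][v,u]
    n=cv2.undistortPoints(np.stack([u,v],1)[:,None].astype(float),p["mtx"],np.array(p["dist"]))[:,0]
    P=np.c_[n*d[:,None],d,np.ones(len(d))]
    return (P@p["world_from_camera"].T)[:,:3],np.stack([u,v],1)
def save(p,name,box=None,s=1):
    im=p["image"][:,:,::-1]
    if box: im=im[box[1]:box[3],box[0]:box[2]]
    cv2.imwrite("pics/"+name,cv2.resize(im,None,fx=s,fy=s,interpolation=cv2.INTER_CUBIC))
E
python3 - <<'E'
from h import *
a=get_image("scene"); b=get_image("side")
cv2.imwrite("pics/s1.png",a["image"][:,:,::-1]);cv2.imwrite("pics/s2.png",b["image"][:,:,::-1])
for nm,p in(("scene",a),("side",b)):
  for t in("tube_block","heater","spare_block","dye_bottle","bench_timer"):
    for m in masks_of(t,p)[:4]:
      c,_=cloud(p,m["mask"]); print(nm,t,round(m["conf"],2),m["bbox"],np.median(c,0).round(3) if len(c) else None)
  for t in("grip","well"):
    for m in mark_of(t,p)[:4]: print(nm,t,round(m["conf"],2),np.round(m["uv"]),px2w(p,m["uv"]).round(4))
s=get_state();print(s["tool_pos"],s["eef_rot"],s["force"],s["t"])
E
```

```text
pics
scene tube_block 0.79 [287.0, 309.4, 339.5, 371.1] [0.468 0.19  0.046]
scene tube_block 0.6 [310.1, 193.9, 354.2, 240.4] [ 0.585 -0.071  0.088]
scene heater 0.65 [280.3, 206.1, 400.4, 295.4] [ 0.53  -0.027  0.059]
scene spare_block 0.58 [256.8, 243.4, 303.2, 302.2] [0.608 0.076 0.041]
scene dye_bottle 0.74 [355.8, 194.8, 379.1, 221.7] [ 0.571 -0.205  0.061]
scene bench_timer 0.75 [387.9, 227.1, 421.0, 255.7] [ 0.471 -0.187  0.015]
scene grip 0.89 [312. 320.] [0.4698 0.1812 0.0803]
scene grip 0.34 [280. 289.] [0.5919 0.1008 0.034 ]
scene well 0.59 [331. 227.] [ 0.5794 -0.0569  0.0865]
side tube_block 0.74 [333.5, 234.1, 375.9, 281.4] [ 0.59  -0.087  0.087]
side tube_block 0.59 [253.4, 203.6, 292.7, 255.0] [0.474 0.164 0.04 ]
side heater 0.85 [279.3, 243.4, 397.5, 328.8] [ 0.547 -0.124  0.063]
side spare_block 0.69 [331.2, 221.3, 359.4, 247.5] [0.613 0.061 0.072]
side dye_bottle 0.81 [356.9, 308.2, 387.9, 366.4] [ 0.572 -0.233  0.052]
side bench_timer 0.79 [287.9, 331.7, 333.8, 371.4] [ 0.479 -0.2    0.014]
side grip 0.84 [272. 216.] [0.4779 0.1713 0.0747]
side grip 0.69 [359. 250.] [ 0.5957 -0.0868  0.1199]
side well 0.82 [357. 271.] [ 0.5886 -0.101   0.0854]
[ 0.19026875 -0.64763902  0.23129797] [ 3.10955576e+00  4.47323793e-01 -1.94978636e-05] [0.86205977 0.62890337 0.04356329] 0.8
```

```bash
python3 - <<'E'
import cv2,numpy as np
a=cv2.imread("pics/s1.png")[170:390,230:450];b=cv2.imread("pics/s2.png")[190:390,230:430]
cv2.imwrite("pics/c.png",np.hstack([cv2.resize(x,(400,400),interpolation=2) for x in(a,b)]))
E
```

```text
(no output)
```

View pics/c.png

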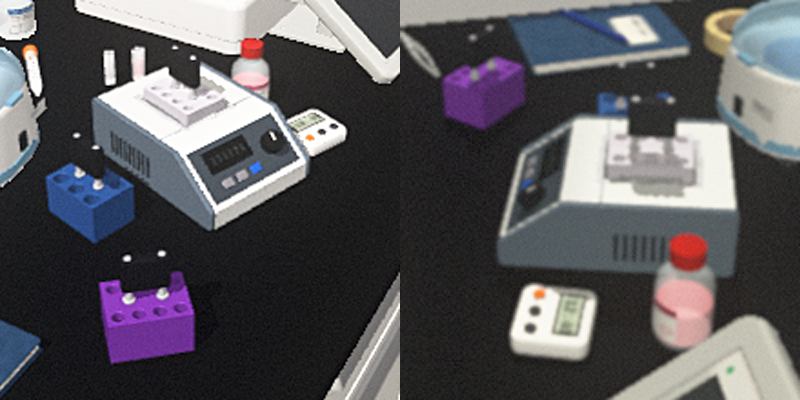

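Candidates: silver block in the heater (scene 332,215), the purple look-alike (scene 312,340) and the blue spare (scene 280,272). I choose the silver one in the heater's well, and check it next in a close wrist view.

```bash
python3 - <<'E'
from h import *
from scipy.spatial.transform import Rotation as R
s=get_state(); p=np.array(s["tool_pos"])
servo_line([p[0],p[1],0.36],velocity=0.2)
for x in (0.56,0.52):
  try: goto([x,-0.09,0.34],[np.pi,0,0]); break
  except Unreachable as e: print(e)
p=get_image("wrist"); save(p,"w1.png"); print(p["world_from_camera"].round(3))
for t in("tube_block","heater","spare_block","dye_bottle"):
    for m in masks_of(t,p)[:3]:
      c,_=cloud(p,m["mask"]); print(t,round(m["conf"],2),m["bbox"],np.median(c,0).round(3) if len(c) else None)
for t in("grip","well","tube_block","heater"):
    for m in mark_of(t,p)[:3]: print(t,round(m["conf"],2),np.round(m["uv"]),px2w(p,m["uv"]).round(4))
np.savez("w1.npz",**{k:np.array(v) for k,v in p.items()})
print(get_state()["t"])
E
```

```text
[[-0.001 -0.946 -0.325  0.643]
 [-1.     0.001 -0.    -0.091]
 [ 0.001  0.325 -0.946  0.483]
 [ 0.     0.     0.     1.   ]]
tube_block 0.93 [276.0, 111.4, 348.8, 203.6] [ 0.595 -0.081  0.088]
tube_block 0.72 [50.5, 208.5, 149.4, 291.4] [0.483 0.17  0.046]
heater 0.75 [218.4, 57.6, 405.1, 272.8] [ 0.579 -0.07   0.075]
spare_block 0.92 [148.1, 85.4, 220.2, 169.6] [0.622 0.058 0.046]
spare_block 0.61 [408.3, 142.6, 465.6, 188.9] [ 0.584 -0.209  0.063]
dye_bottle 0.95 [405.6, 148.3, 466.7, 191.8] [ 0.584 -0.209  0.063]
grip 0.88 [ 82. 266.] [0.4768 0.1714 0.0846]
grip 0.79 [312. 163.] [ 0.5964 -0.0824  0.138 ]
well 0.21 [425. 165.] [ 0.5836 -0.2011  0.0619]
tube_block 0.93 [113. 244.] [0.4894 0.1559 0.0454]
tube_block 0.68 [314. 153.] [ 0.6053 -0.0845  0.1388]
tube_block 0.22 [341. 160.] [ 0.5905 -0.1104  0.076 ]
heater 0.51 [288. 146.] [ 0.6062 -0.0579  0.0881]
4.425
```

View pics/w1.png

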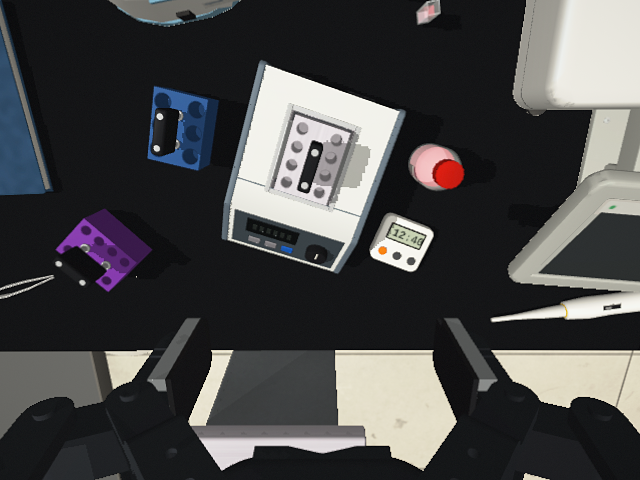

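The wrist view shows the silver block in the heater's well with its black bar at (312,167), yawed about -20°. The purple one is at (103,250), blue at (180,130). The choice holds; now I fit the pose from depth.

```bash
python3 - <<'E'
from h import *
p=dict(np.load("w1.npz"))
full=np.zeros((480,640),bool); full[50:280,215:410]=1
c,uv=cloud(p,full)
rgb=p["image"][uv[:,1],uv[:,0]].astype(int).max(1)
def fit(n,k):
    q=c[k]; r=cv2.minAreaRect((q[:,:2]*1000).astype(np.float32)); print(n,len(q),q.mean(0).round(4),"z",np.percentile(q[:,2],[5,50,95]).round(4),r)
near=np.hypot(c[:,0]-.596,c[:,1]+.083)<.05
fit("bar",near&(c[:,2]>.131)&(c[:,2]<.145))
fit("top",near&(c[:,2]>.083)&(c[:,2]<.094))
fit("deck",(c[:,2]>.070)&(c[:,2]<.080))
k=near&(c[:,2]>.131)&(c[:,2]<.145); q=c[k][:,:2]; w=np.linalg.svd(q-q.mean(0))[2][0]; print(np.degrees(np.arctan2(w[1],w[0])))
E
```

```text
bar 677 [ 0.5924 -0.0802  0.1379] z [0.1361 0.138  0.1394] ((591.57763671875, -79.93907165527344), (11.979842185974121, 43.93827819824219), 72.00860595703125)
top 2903 [ 0.5942 -0.0804  0.0881] z [0.0866 0.0881 0.0895] ((592.3634643554688, -77.1230239868164), (61.77553176879883, 76.06842803955078), 72.02122497558594)
deck 16821 [ 0.5938 -0.0789  0.0753] z [0.0733 0.0753 0.0771] ((580.5282592773438, -76.34199523925781), (150.1667938232422, 172.57106018066406), 71.9586410522461)
161.89338436485485
```

```bash
cat >> h.py <<'E'
from scipy.spatial.transform import Rotation as R
TH=np.radians(-18.0); C=np.array([0.5918,-0.080]); TZ=0.062   # TCP height in the block frame
def pose(h,phi):
    """TCP pose for block risen by h with lean phi; block axis passes through well middle at strip height"""
    Rb=R.from_euler("z",TH)*R.from_euler("x",phi)
    org=np.array([C[0],C[1],0.066])+Rb.apply([0,0,-(0.024-h)])
    return org+Rb.apply([0,0,TZ]),(Rb*R.from_euler("x",np.pi)).as_rotvec()
def rep():
    s=get_state(); print(round(s["t"],2),np.round(s["tool_pos"],4),"F",np.round(s["force"],1),"M",np.round(s["moment"],2),"w",round(s["width"],4),round(s["gripper_force"],1),flush=True); return s
E
python3 - <<'E'
from h import *
gripper_to(0.05,100)
P,r=pose(0,0); goto([P[0],P[1],0.19],r); rep()
servo_line(P,velocity=0.08); rep()
p=get_image("side"); save(p,"g0.png",(300,200,420,340),4)
gripper_to(0.0,100); rep()
E
```

```text
5.53 [ 0.5923 -0.0801  0.1908] F [ 0.4 -0.1  0.2] M [-0.02  0.01  0.05] w 0.0502 0.0
6.75 [ 0.5925 -0.0801  0.1048] F [-0.6 -0.3 -0. ] M [-0.03 -0.04  0.02] w 0.0497 0.0
7.23 [ 0.592  -0.08    0.1046] F [-0.7  0.2  2.8] M [ 0.    0.19 -0.11] w 0.0107 98.1
```

View pics/g0.png

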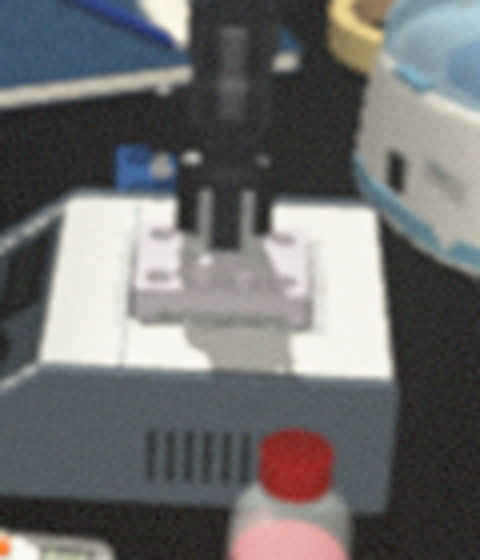

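The fingers straddle the bar centrally over the silver block (crop 220,215) and now hold it. First two rocks:

```bash
cat >> h.py <<'E'
def swing(h0,f0,h1,f1,n=3,v=0.01):
    for k in range(1,n+1):
        a=k/n; P,r=pose(h0+a*(h1-h0),f0+a*(f1-f0)); servo_line(P,r,velocity=v)
        s=rep(); Rb=(R.from_rotvec(s["eef_rot"])*R.from_euler("x",-np.pi)); e=np.array(s["tool_pos"])-P
        Rl=(R.from_euler("z",-TH)*Rb).as_euler("xyz"); print("   h,phi cmd",round(1e3*(h0+a*(h1-h0)),2),round(f0+a*(f1-f0),3),"lean",Rl.round(3),"err mm",(1e3*e).round(2))
        if abs(s["force"][2])>35: raise SystemExit("force")
E
python3 - <<'E'
from h import *
A=0.096
swing(0,0,0.026*A,-A)
swing(0.026*A,-A,0.026*A+0.015*2*A,A)
p=get_image("side"); save(p,"g1.png",(280,200,420,340),4)
E
```

```text
7.53 [ 0.5925 -0.0785  0.1053] F [-1.   0.2  6.1] M [ 0.41  0.13 -0.12] w 0.0106 98.6
   h,phi cmd 0.83 -0.032 lean [-0.032 -0.001  0.001] err mm [0.36 0.28 0.48]
7.83 [ 0.593  -0.0774  0.1061] F [-0.5  1.4  5.2] M [ 0.56  0.06 -0.08] w 0.0108 98.7
   h,phi cmd 1.66 -0.064 lean [-0.064 -0.001  0.001] err mm [0.37 0.23 0.48]
8.13 [ 0.5934 -0.0758  0.1067] F [0.2 1.5 5.5] M [ 0.66 -0.01 -0.14] w 0.0104 98.8
   h,phi cmd 2.5 -0.096 lean [-0.095 -0.001  0.001] err mm [0.44 0.46 0.43]
8.57 [ 0.5921 -0.079   0.1065] F [ 4.2 -0.2 -5.7] M [-0.06 -0.73  0.02] w 0.0107 97.7
   h,phi cmd 3.46 -0.032 lean [-0.032  0.    -0.   ] err mm [-0.09 -0.3  -0.97]
9.0 [ 0.5913 -0.0814  0.1079] F [ 4.5  0.1 -7.4] M [-0.33 -0.73 -0.03] w 0.0107 97.7
   h,phi cmd 4.42 0.032 lean [ 0.031  0.    -0.   ] err mm [-0.05 -0.09 -0.46]
9.44 [ 0.5905 -0.0839  0.1093] F [ 3.4 -0.8 -4.7] M [-0.44 -0.48 -0.04] w 0.0108 98.1
   h,phi cmd 5.38 0.096 lean [ 0.096 -0.    -0.   ] err mm [0.03 0.03 0.11]
```

View pics/g1.png

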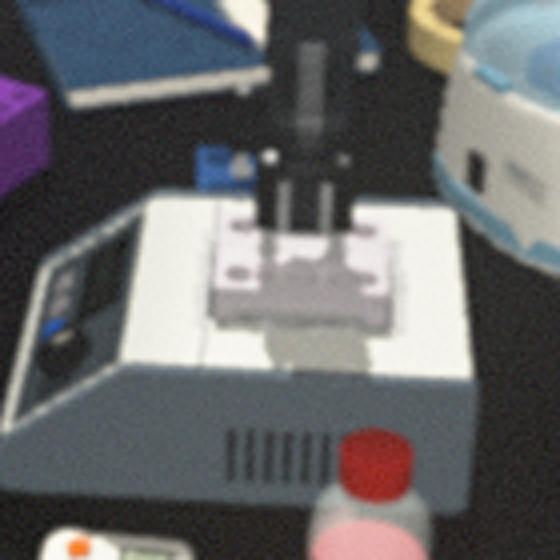

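Heater flat, block tilting and rising (crop 300,280), forces small. Continue.

```bash
python3 - <<'E'
from h import *
A=0.096; h=0.041*A+0.015*A; f=A
for i in range(4):
    h1=h+0.03*A; swing(h,f,h1,-f,n=2); h,f=h1,-f
print(h,f)
p=get_image("side"); save(p,"g2.png",(280,200,420,340),4)
E
```

```text
10.09 [ 0.5918 -0.0798  0.111 ] F [ 1.6 -0.7 -2. ] M [ 0.01 -0.44 -0.09] w 0.0102 98.5
   h,phi cmd 6.82 0.0 lean [0. 0. 0.] err mm [-0.03  0.17  0.21]
10.7 [ 0.593  -0.0758  0.1118] F [ 1.5 -1.8 -4.5] M [ 0.28 -0.6   0.01] w 0.0109 98.1
   h,phi cmd 8.26 -0.096 lean [-0.096  0.    -0.   ] err mm [-0.2  -0.01 -0.24]
11.32 [ 0.5916 -0.0801  0.1138] F [ 1.5  0.8 -2.9] M [-0.11 -0.23 -0.02] w 0.0107 98.4
   h,phi cmd 9.7 0.0 lean [-0.  0. -0.] err mm [-0.23 -0.06  0.06]
11.96 [ 0.5901 -0.0844  0.1148] F [ 1.   1.3 -4.5] M [-0.31 -0.12 -0.08] w 0.0107 98.3
   h,phi cmd 11.14 0.096 lean [0.096 0.001 0.   ] err mm [-0.22  0.13 -0.16]
12.61 [ 0.5917 -0.0799  0.1167] F [ 0.1 -0.6 -1.5] M [ 0.09  0.05 -0.08] w 0.0107 98.6
   h,phi cmd 12.58 0.0 lean [0. 0. 0.] err mm [-0.14  0.14  0.12]
13.28 [ 0.5931 -0.0753  0.1176] F [-0.2 -0.7 -3.5] M [ 0.4  -0.07 -0.03] w 0.0108 98.3
   h,phi cmd 14.02 -0.096 lean [-0.096  0.    -0.   ] err mm [-0.22 -0.01 -0.18]
13.95 [ 0.5916 -0.08    0.1196] F [-0.3  0.1 -1.9] M [-0.01  0.32 -0.1 ] w 0.0107 98.6
   h,phi cmd 15.46 0.0 lean [-0.  0. -0.] err mm [-0.17 -0.03  0.13]
14.64 [ 0.59   -0.0849  0.1204] F [ 0.   0.9 -6.1] M [-0.23  0.18 -0.03] w 0.0104 98.1
   h,phi cmd 16.9 0.096 lean [0.096 0.    0.   ] err mm [-0.16  0.06 -0.29]
0.016896 0.096
```

View pics/g2.png

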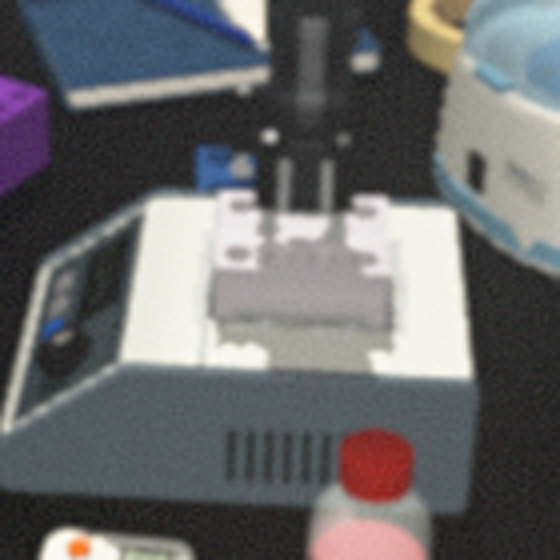

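The block stands clearly higher (crop 300,270) and the heater has not moved. Rock on until free, then level and lift slowly.

```bash
python3 - <<'E'
from h import *
A=0.096; h=0.016896; f=A
for i in range(4):
    h1=h+0.03*A; swing(h,f,h1,-f,n=2); h,f=h1,-f
swing(h,f,h+0.001,0,n=1)
swing(h+0.001,0,0.034,0,n=1)
swing(0.034,0,0.050,0,n=2,v=0.02)
pause(0.5); rep()
p=get_image("side"); save(p,"g3.png",(280,180,420,320),4)
for t in("spare_block","dye_bottle","bench_timer","heater"):
    for m in masks_of(t,p)[:1]: print(t,m["bbox"])
E
```

```text
15.39 [ 0.5918 -0.0799  0.1227] F [-2.8  0.2 -0.9] M [ 0.16  0.51 -0.02] w 0.0106 98.8
   h,phi cmd 18.34 0.0 lean [ 0. -0.  0.] err mm [0.02 0.12 0.35]
16.11 [ 0.5934 -0.0747  0.1231] F [-0.9 -0.4 -6.1] M [ 0.32  0.02 -0.03] w 0.0106 98.0
   h,phi cmd 19.78 -0.096 lean [-0.096  0.     0.   ] err mm [-0.09 -0.01 -0.41]
16.84 [ 0.5918 -0.0801  0.1257] F [-1.4  1.1 -1.3] M [ 0.16  0.55 -0.09] w 0.0107 98.7
   h,phi cmd 21.22 0.0 lean [-0. -0. -0.] err mm [ 0.01 -0.07  0.44]
17.58 [ 0.59   -0.0855  0.1262] F [-0.2  1.2 -4.7] M [ 0.05  0.25 -0.01] w 0.0107 98.3
   h,phi cmd 22.66 0.096 lean [ 0.096  0.    -0.   ] err mm [-0.01 -0.01 -0.15]
18.34 [ 0.592  -0.08    0.1289] F [-3.2  0.2  3. ] M [ 0.33  0.75 -0.02] w 0.0106 99.5
   h,phi cmd 24.1 0.0 lean [ 0.    -0.001  0.   ] err mm [0.24 0.04 0.77]
19.11 [ 0.5939 -0.0759  0.1293] F [-2.3 -4.8  1.2] M [-1.14  0.65 -0.04] w 0.0107 99.2
   h,phi cmd 25.54 -0.096 lean [-0.1   -0.001  0.001] err mm [ 0.17 -1.68  0.04]
19.89 [ 0.5924 -0.0813  0.1322] F [-3.4 -3.   6.1] M [-0.85  0.98 -0.04] w 0.011 100.1
   h,phi cmd 26.98 0.0 lean [-0.002 -0.0
[... 370 characters left out ...]
.1 [ 0.5918 -0.08    0.1381] F [-0.7  0.2 -4.6] M [ 0.01 -0.04  0.01] w 0.0105 98.7
   h,phi cmd 34.0 0.0 lean [ 0. -0. -0.] err mm [ 0.05 -0.04  0.13]
22.65 [ 0.5919 -0.08    0.1462] F [ 0.2 -0.  -4.3] M [-0.06 -0.03  0.01] w 0.0111 98.7
   h,phi cmd 42.0 0.0 lean [ 0. -0. -0.] err mm [ 0.13 -0.02  0.22]
23.2 [ 0.5919 -0.08    0.1542] F [ 0.4 -0.3 -5.6] M [0.03 0.01 0.01] w 0.011 98.7
   h,phi cmd 50.0 0.0 lean [ 0. -0.  0.] err mm [ 0.12 -0.02  0.22]
23.7 [ 0.5918 -0.08    0.154 ] F [ 0.6 -0.1 -3.7] M [-0.   -0.   -0.03] w 0.0105 98.7
spare_block [333.9, 211.7, 378.2, 268.9]
dye_bottle [360.4, 307.2, 389.3, 364.6]
bench_timer [288.6, 331.7, 329.1, 371.1]
heater [277.4, 243.0, 398.0, 329.0]
```

View pics/g3.png

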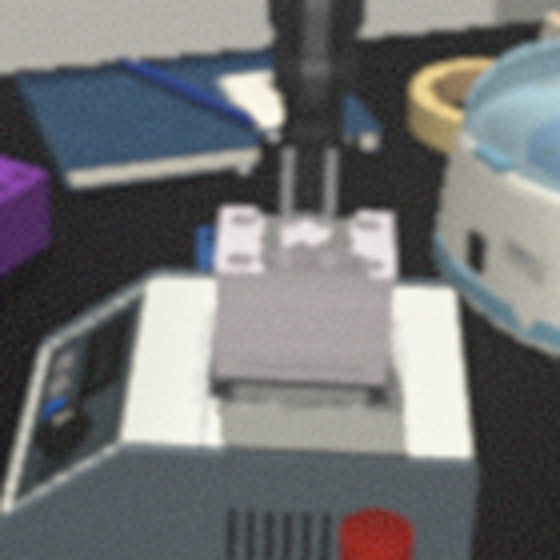

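The block hangs free and level above the well (crop 305,300), with the heater in place. One depth check of height and level before handing in.

```bash
python3 - <<'E'
from h import *
for n in("side","scene"):
    p=get_image(n); c,uv=cloud(p,np.ones((480,640),bool))
    d=np.c_[c[:,:2]-C,c[:,2]]; l=R.from_euler("z",-TH).apply(d)
    k=(abs(l[:,0])<.035)&(abs(l[:,1])<.025)&(l[:,2]>.125)&(l[:,2]<.147)
    q=l[k]; s=np.linalg.lstsq(np.c_[q[:,:2],np.ones(len(q))],q[:,2],rcond=None)[0]
    k2=(l[:,0]>-.07)&(l[:,0]<.07)&(abs(l[:,1])<.07)&(l[:,2]>.065)&(l[:,2]<.084)&((abs(l[:,1])>.04)|(l[:,0]<-.048))
    print(n,len(q),"top z",np.median(q[:,2]),"plane",s.round(3),"deck z",np.median(l[k2][:,2]))
E
```

```text
side 539 top z 0.13615862160276843 plane [-0.006 -0.019  0.136] deck z 0.07391268126251446
scene 365 top z 0.13690155209175692 plane [-0.001 -0.005  0.137] deck z 0.0747835619732311
```

Top is 62 mm above the deck, so the underside is about 16 mm above it and level; handing in.

```bash
python3 -c "
from h import *
print(sign_off()); rep()"
```

```text
the job is handed in; nothing more can be done
None
the job is handed in; nothing more can be done
```

I rocked the tube block free and handed the job in with it held level and still about 16 mm above the open well; the heater stayed flat on the bench and the spare block, bottle and timer were not touched, though the hand-in gave no verdict.

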